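# Find the concealed catch on the counter bin and pop its flap

### The arm

A 6-joint arm with a two-finger parallel gripper is mounted at the origin on the work surface. World frame = base frame: x ahead of the robot, y to its left, z up, the work surface at z = 0. Lengths are in m, angles in rad, forces in N, time in s.
With the tool pointing down it reaches from about 0.35 to 0.775 m from the base axis. Payload 7.3 kg.
Tool frame: the origin (TCP) lies at the very end of the fingers, on their centre line; the grasp point (between the pads) lies 19 mm behind it (robot.tcp_to_grasp is the distance from the TCP to the grasp point, in m); x points along the fingers, y is the direction in which the jaws open and shut, and the axes are right-handed (so a half turn about x gives the same grasp; the last joint's range is limited). The gripper opens to 92 mm and grips with 3 to 60 N. Pads are 19 mm wide; open, the fingers measure 130 mm over their backs; the gripper's body (75 mm by 190 mm) begins 47 mm behind the grasp point.
Start: joints at [-1.309, 0.342, 1.524, -0, 1.275, -0.146], TCP at [0.208, -0.482, 0.227] pointing down, gripper open.
Joint ranges: [-2.53, 2.53], [-0.77, 2.02], [0.04, 2.7], [-1, 4.14], [0.28, 2.66], [-3.11, 3.11]. Speed limits (rad/s): [2.57, 2.57, 3.14, 3.14, 3.14, 3.14].

### API

Orientations are given as [roll, pitch, yaw] about the fixed x, y, z axes, in that order (R = Rz(yaw) Ry(pitch) Rx(roll)).
In Python, from cell import robot gives the robot as it stands.
- The arm moves only by the tool move_arm, never from a script. Its argument "increments" is a list of rows, each a list of 4 numbers: the shift along the tool's x, y, z normalised to -1 to 1, where 1 is 40 cm, then the turn about the tool's x normalised to -1 to 1, where 1 is 60 degrees. In form: [[dx, dy, dz, twist], ...]. A call has 1 to 5 rows; each row is the pose to reach, as a shift and turn from the pose commanded when the call began, along the tool's axes at that moment; what a row does not reach only later rows make up. A row lasts 1/8 s, in which the tool goes at most 62.5 mm and 10.7 degrees, less where a joint would pass 70% of its speed; a pose out of reach is approached as far as the arm can. A call with a number of a shift or a turn outside -1 to 1 is refused whole. A call with a gripper value outside its range is refused whole. "gripper" is the closure, from 0 (fully open) to 1 (shut), set as the call begins (left out, the last holds). The fingers move at their own pace and stop on an object; "squeeze" is the grip in N (left out, the last holds). Time passes only in rows, so rows that repeat a pose let the fingers close. It gives the time, the measured TCP pose, the force and the opening at its end, in the units of the state.
- robot.observe(): the state, without advancing time (a new reading comes with each control period).
- robot.read_camera(name): name is "side" or "top" or "wrist"; returns the picture (400x640x3 uint8, red, green, blue); there is no depth.
- robot.camera_params(name): a dict with "fx", "fy", "cx", "cy" (pixels), "R" (3x3) and "t" (3): a world point X has camera coordinates R X + t; the wrist camera has in their place "tool_from_camera" (4x4, takes a point from camera to tool coordinates, whose origin is the TCP and whose axes are the tool frame's). Camera axes: x right, y down, z forward; pixel columns grow to the right and rows downward; lengths in m; the calibration is good to about 2 mm. A picture is of the moment at which its call begins: read the wrist's pose just before it. camera_params takes no time and is no camera call.
- robot.hand_in(): hands the job in, once; it reports no verdict.
The state is a dict: "time": time; "qpos": joint angles; "qvel": joint speeds; "joint_efforts": joint torques, N m; "tool_pos": TCP position; "tool_rot": TCP orientation; "contact_force": force on the tool from outside, world axes, zero at the start; "torque": the same for the moment, N m; "opening": finger opening in m.
Only numpy, scipy, OpenCV 4.12 (cv2) and the standard library are available. Lean on these libraries where they do the work, as an engineer would, in place of code of your own. Each camera call takes 0.05 s, during which the arm holds its last target.

### The job

The bin's flap is locked by a concealed catch: one of the five sections of the flat flush panel along the wall side of the bin's top gives when pressed, and nothing shows which. Feel along the panel gently, press the catch in until the flap springs open by itself, then take the hand away and leave the flap standing open. Leave the mixer, the bowl, the beaters and the crock as they stand.

Things in the scene. Friction and masses are not known exactly. Their poses are not given: they have to be found in the camera images.
- bin: Sage-green plastic bin, fixed by arms to the low adobe wall beyond it. Origin at counter height under the panel's middle; x to the wall (away from the robot), y along the panel, z up. Outside: x -192 to +34, y +-135, z 30 to 160 mm. Its top is all flush at z = 160 mm: cream panel on the wall side (x +-28, y +-125 mm), cream flap on the robot's side (x -40 to -192 mm).
- panel_mid (a point): Middle of the panel's upper face (axes as the bin's). The level panel is five equal sections side by side, each 56 mm in x, 50 mm in y, centred at y = -100, -50, 0, 50, 100 mm from here. Four are firm (they flex about 0.1 mm per N); one, different each time, is the catch. All look alike: only pressing tells. Press well inside one section.
- catch (a joint): How far the catch section is pressed straight down, in m: 0 flush, 0.006 at its stop; it springs back when let go. Yields from about 1.5 N, needs about 5 N for the full 6 mm; the flap is freed from about 3.5 mm, so press to the stop. Does not tell which section it is.
- flap (a joint): Opening angle of the flap, rad: about 0.03 locked, 0.45 fully open. Hinge along y beside the panel (at bin x = -34, z = 155 mm). Once the catch is pressed a spring lifts the edge nearest the robot by about 70 mm within a second or so and keeps it up. It never reaches over the panel.
- flap_edge (a point): Middle of the flap's free edge, upper face, on the robot's side; 158 mm from the hinge.
- bowl: Turquoise melamine bowl, 150 mm across, 65 mm high, loose, bystander. Origin at the centre of its underside.
- crock: White ceramic crock, 100 mm across and 100 mm high, with an upright wooden spatula that reaches 273 mm above the counter; loose, bystander. Origin at the centre of its underside.
- mixer: Pink hand mixer standing on its base, 190 mm along its x, 74 mm wide, 131 mm high with its handle; loose, bystander. Origin at the centre of its underside.
- beater0: Stainless beater lying on the counter, 175 mm along its x, 32 mm thick; loose, bystander. Origin under its middle.
- beater1: The second, equal beater, lying beside the first; loose, bystander.

How it is judged:
By the outcome, as a careful person would: the job done as asked, in the order asked, and still so for the second after the job is handed in, with the robot touching nothing.
It also fails if it takes over 51 s, if anything falls off the work surface, if the arm or the gripper's body presses on something with over 40 N, if the wrist force passes 120 N, or if a joint passes its speed limit or range.

## Working session

There is one attempt and no reset: what is moved stays moved. The work goes in short steps, Python scripts to look and compute and a tool call to move; the robot and the scene stay as the last step left them, time stands still between calls to the robot, and variables do not carry over. Pictures are saved under pics/ and viewed, and the job is handed in when it is done.

Besides the shell and the picture viewer there is one more tool, called after "Request:" by a JSON object that holds its "api" and its "payload", one argument or row to a line. move_arm: Moves the arm, as the interface text tells. Its arguments: {"type":"object","properties":{"increments":{"type":"array","items":{"type":"array","items":{"type":"number"}}},"gripper":{"type":"number"},"squeeze":{"type":"number"}},"required":["increments"]}

```bash
mkdir -p pics
python3 - <<'E'
from cell import robot
import cv2,numpy as np
for n in ("side","top"):
    im=robot.read_camera(n); cv2.imwrite(f"pics/{n}0.png",im[:,:,::-1])
    p=robot.camera_params(n); print(n,{k:np.round(v,4).tolist() for k,v in p.items()})
s=robot.observe(); print(s)
print(robot.camera_params("wrist"))
E
```

```text
side {'fx': 435.9484, 'fy': 435.9484, 'cx': 327.6089, 'cy': 199.1791, 'R': [[-0.9564, -0.2913, 0.0216], [-0.1981, 0.5923, -0.781], [0.2147, -0.7512, -0.6242]], 't': [0.4666, 0.1911, 1.4931]}
top {'fx': 372.3342, 'fy': 372.3342, 'cx': 326.508, 'cy': 201.4753, 'R': [[-0.0217, -0.9997, 0.0091], [-0.9968, 0.021, -0.0778], [0.0775, -0.0107, -0.9969]], 't': [-0.0112, 0.496, 1.3846]}
{'time': 0.1, 'qpos': array([-1.30896603e+00,  3.42642480e-01,  1.52491019e+00, -8.85961095e-06,
        1.27542627e+00, -1.45976917e-01]), 'qvel': array([-0.00114959, -0.00091962, -0.00034491,  0.00189792,  0.00083847,
       -0.00052816]), 'joint_efforts': array([ 3.46598266e-03, -4.32000089e+01, -2.44695979e+01,  7.19426712e-02,
        5.25610533e-02, -4.29287070e-05]), 'tool_pos': array([ 0.20814667, -0.48157545,  0.2261239 ]), 'tool_rot': array([-1.71066176,  1.56941002,  1.83874069]), 'contact_force': array([-0.30670831, -0.15152412, -0.44747689]), 'torque': array([-0.02960335,  0.03467507, -0.00222143]), 'opening': 0.09194468965321614}
{'fx': 313.0356044112702, 'fy': 313.0356044112702, 'cx': 320.7999765932194, 'cy': 201.35529805917196, 'tool_from_camera': array([[-4.43084233e-04, -2.90932916e-01,  9.56743352e-01,
        -1.57752511e-01],
       [ 9.99999890e-01,  1.95239821e-05,  4.69054060e-04,
        -1.15323158e-03],
       [-1.55142705e-04,  9.56743455e-01,  2.90932875e-01,
        -7.87956565e-02],
       [ 0.00000000e+00,  0.00000000e+00,  0.00000000e+00,
         1.00000000e+00]])}
```

View pics/side0.png

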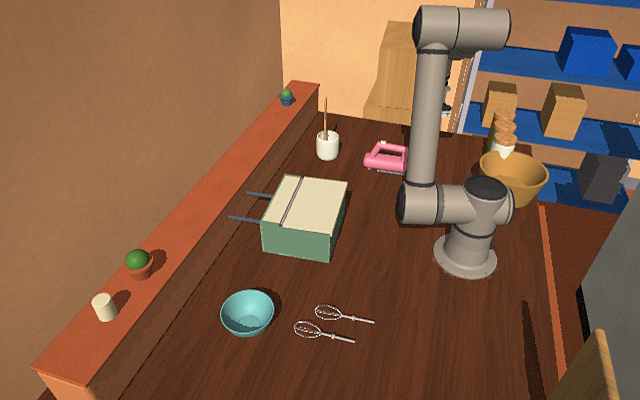

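View pics/top0.png

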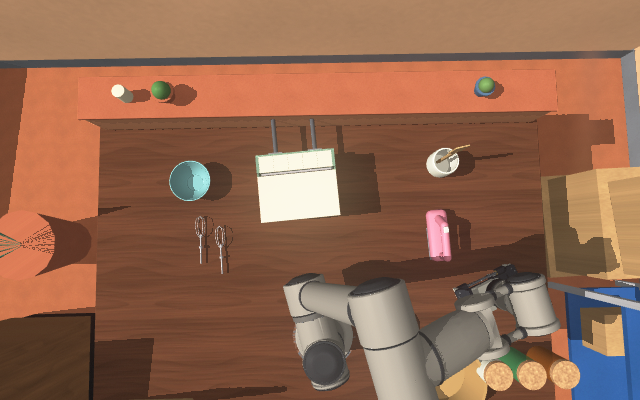

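The top view shows the bin's cream top at about cols 256–341, rows 148–222. The panel is the strip at rows 150–175, and the bowl is to the left at (190,181). The crock (443,162) and mixer (438,235) are to the right. Next I'll measure the cream top.

```bash
cat > h.py <<'E'
from cell import robot
import cv2,numpy as np
def ray(cam,u,v,z):
    p=robot.camera_params(cam);R=np.array(p["R"]);t=np.array(p["t"])
    d=R.T@np.array([(u-p["cx"])/p["fx"],(v-p["cy"])/p["fy"],1]);c=-R.T@t
    return c+d*(z-c[2])/d[2]
def proj(cam,X):
    p=robot.camera_params(cam);q=np.array(p["R"])@X+np.array(p["t"]);return p["fx"]*q[0]/q[2]+p["cx"],p["fy"]*q[1]/q[2]+p["cy"]
E
python3 - <<'E'
from h import *
for n,roi in (("top",(245,140,350,230)),("side",(250,165,360,270))):
    im=cv2.imread(f"pics/{n}0.png"); x0,y0,x1,y1=roi
    c=im[y0:y1,x0:x1]; hsv=cv2.cvtColor(c,cv2.COLOR_BGR2HSV)
    m=((hsv[...,2]>165)&(hsv[...,0]<45)&(hsv[...,1]<90)).astype(np.uint8)
    nl,l,st,ce=cv2.connectedComponentsWithStats(m)
    for i in range(1,nl):
        if st[i,4]<60: continue
        pts=cv2.findNonZero((l==i).astype(np.uint8))
        r=cv2.minAreaRect(pts); b=cv2.boxPoints(r)+[x0,y0]
        k=cv2.approxPolyDP(cv2.convexHull(pts),4,True)[:,0]+[x0,y0]
        print(n,st[i],"poly",k.tolist()); print(np.round([ray(n,*q,0.16) for q in k],4).tolist())
        print(' box',np.round(b,1).tolist(),np.round([ray(n,*q,0.16)[:2] for q in b],4).tolist())
    cv2.imwrite(f"pics/{n}crop.png",cv2.resize(c,None,fx=5,fy=5,interpolation=cv2.INTER_CUBIC))
E
```

```text
top [  12   10   84   73 5042] poly [[340, 214], [261, 222], [258, 157], [330, 150]]
[[0.4412, -0.065, 0.16], [0.42, 0.2021, 0.16], [0.6421, 0.2105, 0.16], [0.6615, -0.0361, 0.16]]
 box [[254.0, 156.9], [333.5, 149.0], [340.1, 214.8], [260.6, 222.7]] [[0.6427, 0.2242], [0.6649, -0.0482], [0.4386, -0.0652], [0.4175, 0.2035]]
side [ 13  10  37  48 803] poly [[299, 177], [279, 222], [263, 220], [285, 175]]
[[0.6107, -0.0409, 0.16], [0.588, 0.2057, 0.16], [0.6391, 0.2127, 0.16], [0.6623, -0.0364, 0.16]]
 box [[262.2, 219.6], [286.6, 170.8], [301.0, 178.0], [276.6, 226.8]] [[0.6423, 0.2117], [0.6664, -0.0628], [0.6019, -0.0375], [0.5867, 0.2287]]
side [  33   12   64   60 2526] poly [[346, 182], [331, 236], [283, 227], [304, 177]]
[[0.4436, -0.0655, 0.16], [0.4151, 0.2155, 0.16], [0.5676, 0.2234, 0.16], [0.5938, -0.0466, 0.16]]
 box [[281.9, 226.7], [299.2, 168.2], [346.9, 182.3], [329.6, 240.8]] [[0.5713, 0.2231], [0.6288, -0.0932], [0.4403, -0.065], [0.4132, 0.2366]]
```

View pics/topcrop.png

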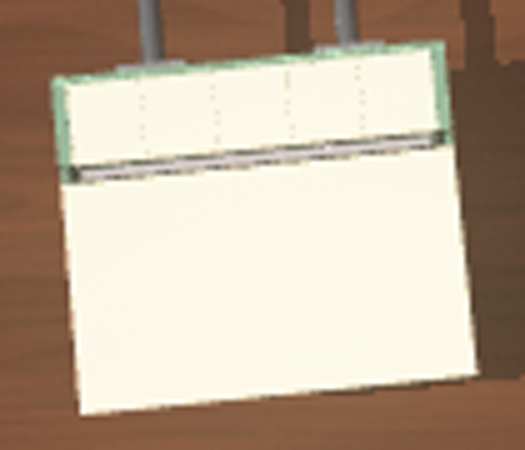

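View pics/sidecrop.png

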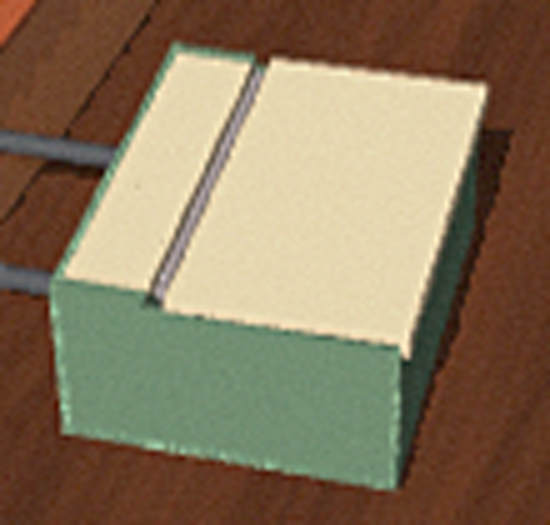

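The enlarged top crop shows the panel corners at about (68,84), (432,54), (436,132) and (76,166), with faint section lines at x≈142, 216, 290 and 362. I'll cast these onto z=0.16 and compare with the side-view panel corners.

Run:
```python
from h import *
f=lambda cam,x,y,x0,y0: ray(cam,x0+(x+.5)/5-.5,y0+(y+.5)/5-.5,.16)
a=np.array([f("top",*q,245,140) for q in ((68,84),(432,54),(436,132),(76,166))])
b=np.array([f("side",*q,250,165) for q in ((66,278),(178,50),(250,60),(150,290))])
fl=np.array([f("top",*q,245,140) for q in ((80,413),(477,374))]); fs=np.array([f("side",*q,250,165) for q in ((403,356),(487,88))])
for n,c,e in (("top",a,fl),("side",b,fs)):
    print(n,np.round(c[:,:2],4).tolist(),"mid",c.mean(0).round(4),"w",np.linalg.norm(c[0]-c[1]).round(4),np.linalg.norm(c[3]-c[2]).round(4),"d",np.linalg.norm(c[0]-c[3]).round(4),np.linalg.norm(c[1]-c[2]).round(4))
    yv=(c[0]-c[1])+(c[3]-c[2]); print(" yaw of y axis-90",np.degrees(np.arctan2(yv[1],yv[0]))-90, "flap edge",e[:,:2].round(4).tolist(),e.mean(0).round(4),np.linalg.norm(e[0]-e[1]), "yaw",np.degrees(np.arctan2(*(e[0]-e[1])[[1,0]]))-90, "dist mid-edge",np.linalg.norm(c.mean(0)-e.mean(0)))
```

```text
top [[0.6441, 0.2098], [0.66, -0.0395], [0.6059, -0.041], [0.5875, 0.2048]] mid [0.6244 0.0835 0.16  ] w 0.2498 0.2465 d 0.0569 0.0541
 yaw of y axis-90 3.966047769377937 flap edge [[0.4193, 0.2034], [0.4399, -0.065]] [0.4296 0.0692 0.16  ] 0.2691847652448233 yaw 4.385081643447222 dist mid-edge 0.19529729371155377
side [[0.6394, 0.2137], [0.6625, -0.039], [0.6095, -0.0439], [0.5852, 0.2077]] mid [0.6241 0.0846 0.16  ] w 0.2538 0.2528 d 0.0545 0.0533
 yaw of y axis-90 5.380972521428987 flap edge [[0.4177, 0.2154], [0.44, -0.0655]] [0.4288 0.075  0.16  ] 0.2818521355467561 yaw 4.538800760703694 dist mid-edge 0.19554931707943404
```

```bash
cat >> h.py <<'E'
from scipy.spatial.transform import Rotation as Ro
MID=np.array([.6243,.0838,.16]);YAW=np.radians(4.5)
def sec(y): return MID+y*np.array([-np.sin(YAW),np.cos(YAW),0])
def rel(target,s=None):
    s=s or robot.observe();M=Ro.from_euler("xyz",s["tool_rot"]).as_matrix()
    d=M.T@(np.array(target)-s["tool_pos"])/.4
    ty=np.array([-np.sin(YAW),np.cos(YAW),0]); v=M.T@ty
    a=np.degrees(np.arctan2(v[2],v[1])); a=(a+90)%180-90
    return d.round(4),"twist deg",round(a,2),"norm",round(a/60,4)
E
python3 - <<'E'
from h import *
s=robot.observe();print(Ro.from_euler("xyz",s["tool_rot"]).as_matrix().round(3))
print("crock base",ray("top",440,170,0.0),"spat tip",ray("top",470,147,.27))
for y in (-.1,-.05,0,.05,.1): print(y,sec(y).round(4))
print(rel([*sec(-.1)[:2],.30]))
E
```

```text
[[-0.     0.397 -0.918]
 [ 0.001 -0.918 -0.397]
 [-1.    -0.001 -0.   ]]
crock base [ 0.60974673 -0.46251971  0.        ] spat tip [ 0.63832749 -0.47362602  0.27      ]
-0.1 [ 0.6321 -0.0159  0.16  ]
-0.05 [0.6282 0.034  0.16  ]
0 [0.6243 0.0838 0.16  ]
0.05 [0.6204 0.1336 0.16  ]
0.1 [0.6165 0.1835 0.16  ]
(array([-0.1835, -0.6486, -1.4348]), 'twist deg', np.float64(18.87), 'norm', np.float64(0.3144))
```

Request:
{"api": "move_arm", "payload": {
  "increments": [
    [-0.1, 0, 0, 0],
    [-0.18, 0, 0, 0.1],
    [-0.18, -0.05, -0.1, 0.2],
    [-0.18, -0.1, -0.24, 0.314],
    [-0.18, -0.16, -0.36, 0.314]
  ],
  "gripper": 1
}}

```text
time: 0.72
tool_pos: [0.316, -0.3647, 0.2984]
tool_rot: [-1.594, 1.57, 1.625]
contact_force: [0.2, 0.6, 0.3]
opening: 0.0465
```

Run:
```python
from h import *
s=robot.observe();print(s["tool_pos"],s["time"]);print(rel([*sec(-.1)[:2],.30]))
```

```text
[ 0.31599078 -0.36472916  0.29839504] 0.725
(array([-0.0036, -0.8086, -0.8552]), 'twist deg', np.float64(-0.08), 'norm', np.float64(-0.0014))
```

Request:
{"api": "move_arm", "payload": {
  "increments": [
    [0, -0.1, -0.1, 0],
    [0, -0.2, -0.2, 0],
    [0, -0.3, -0.3, 0],
    [0, -0.4, -0.4, 0],
    [0, -0.5, -0.5, 0]
  ]
}}

```text
time: 1.35
tool_pos: [0.4995, -0.1493, 0.2985]
tool_rot: [-0.128, 1.57, 3.093]
contact_force: [0.2, -0.8, 0.0]
opening: 0.0006
```

Request:
{"api": "move_arm", "payload": {
  "increments": [
    [0, -0.08, -0.08, 0],
    [0, -0.16, -0.18, 0],
    [0, -0.2, -0.24, 0],
    [0, -0.2, -0.24, 0],
    [0, -0.2, -0.24, 0]
  ]
}}

```text
time: 1.98
tool_pos: [0.5875, -0.064, 0.2982]
tool_rot: [0.031, 1.569, -3.032]
contact_force: [0.0, 0.4, 0.5]
opening: 0.0003
```

Run:
```python
from h import *
s=robot.observe();print(s["tool_pos"],s["time"],s["opening"],s["contact_force"]);print(rel([*sec(-.1)[:2],.17]))
```

```text
[ 0.58746321 -0.06397233  0.29824791] 1.975 0.0002959893811491169 [0.04075778 0.44199315 0.52609746]
(array([ 0.3205, -0.111 , -0.1212]), 'twist deg', np.float64(0.02), 'norm', np.float64(0.0003))
```

Request:
{"api": "move_arm", "payload": {
  "increments": [
    [0, -0.06, -0.06, 0],
    [0, -0.11, -0.12, 0],
    [0.1, -0.11, -0.12, 0],
    [0.22, -0.11, -0.12, 0],
    [0.25, -0.11, -0.12, 0]
  ]
}}

```text
time: 2.6
tool_pos: [0.6302, -0.0168, 0.1958]
tool_rot: [-0.178, 1.565, 3.041]
contact_force: [0.3, 0.2, 0.1]
opening: 0.0005
```

Request:
{"api": "move_arm", "payload": {
  "increments": [
    [0, 0, 0, 0],
    [0, 0, 0, 0]
  ]
}}

```text
time: 2.85
tool_pos: [0.6334, -0.0165, 0.2012]
tool_rot: [2.889, 1.567, -0.174]
contact_force: [-0.1, -0.3, 0.6]
opening: 0.0002
```

Run:
```python
from h import *
s=robot.observe();print(s["tool_pos"],s["time"],s["opening"],s["contact_force"]);print(rel([*sec(-.1)[:2],.16]))
for n in ("wrist","side"):
    cv2.imwrite(f"pics/{n}1.png",robot.read_camera(n)[:,:,::-1])
print(proj("side",s["tool_pos"]))
```

```text
[ 0.63343668 -0.01652067  0.20121007] 2.85 0.00021096641294268893 [-0.09438406 -0.31532122  0.55167716]
(array([ 0.103 , -0.0019,  0.0035]), 'twist deg', np.float64(-0.01), 'norm', np.float64(-0.0001))
(np.float64(290.21286384400247), np.float64(170.0359866471763))
```

View pics/wrist1.png

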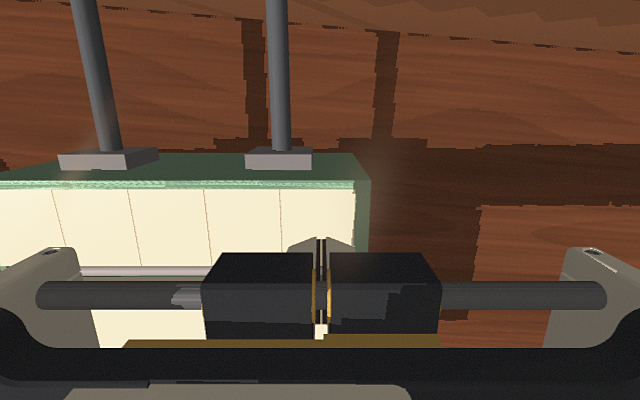

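View pics/side1.png

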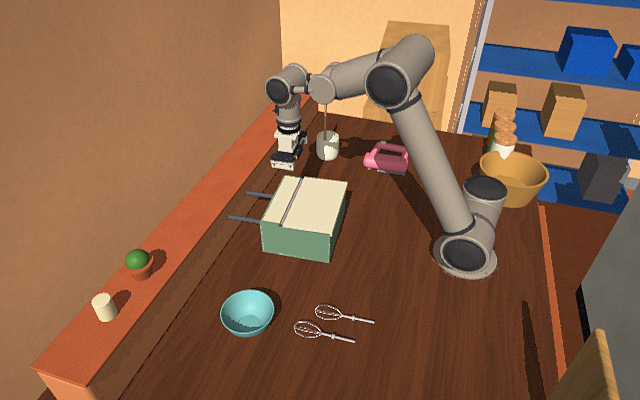

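The wrist view shows the closed fingertip (col 320) between the section line at col 281 and the panel end at col 355, so it is well centred over the y=-100 section. Next I'll check the panel's far edge with wrist rays.

```bash
cat >> h.py <<'E'
def wray(u,v,z,s):
    p=robot.camera_params("wrist");T=np.array(p["tool_from_camera"]);M=Ro.from_euler("xyz",s["tool_rot"]).as_matrix()
    o=M@T[:3,3]+s["tool_pos"];d=M@T[:3,:3]@np.array([(u-p["cx"])/p["fx"],(v-p["cy"])/p["fy"],1])
    return o+d*(z-o[2])/d[2]
E
python3 - <<'E'
from h import *
s=robot.observe()
B=np.array([[np.cos(YAW),np.sin(YAW)],[-np.sin(YAW),np.cos(YAW)]])
for q in ((53,188),(128,188),(205,189),(280,189),(355,190)):
    w=wray(*q,.16,s); print(q,w.round(4),"bin xy",(B@(w-MID)[:2]).round(4))
E
```

```text
(53, 188) [0.6467 0.1615 0.16  ] bin xy [0.0284 0.0757]
(128, 188) [0.6505 0.1126 0.16  ] bin xy [0.0284 0.0266]
(205, 189) [0.6538 0.0624 0.16  ] bin xy [ 0.0277 -0.0237]
(280, 189) [0.6576 0.0134 0.16  ] bin xy [ 0.0277 -0.0728]
(355, 190) [ 0.6608 -0.0357  0.16  ] bin xy [ 0.027 -0.122]
```

Request:
{"api": "move_arm", "payload": {
  "increments": [
    [0.05, 0, 0, 0],
    [0.08, 0, 0, 0],
    [0.09, 0, 0, 0],
    [0.09, 0, 0, 0]
  ]
}}

```text
time: 3.45
tool_pos: [0.6326, -0.016, 0.1629]
tool_rot: [2.644, 1.571, -0.419]
contact_force: [-0.7, 0.9, -0.1]
opening: 0.0003
```

Request:
{"api": "move_arm", "payload": {
  "increments": [
    [0.0025, 0, 0, 0],
    [0.005, 0, 0, 0],
    [0.005, 0, 0, 0]
  ]
}}

```text
time: 3.82
tool_pos: [0.6324, -0.016, 0.1608]
tool_rot: [2.522, 1.571, -0.541]
contact_force: [-0.0, -0.4, 0.5]
opening: 0.0005
```

Request:
{"api": "move_arm", "payload": {
  "increments": [
    [0.0012, 0, 0, 0],
    [0.0012, 0, 0, 0]
  ]
}}

```text
time: 4.08
tool_pos: [0.6324, -0.016, 0.1603]
tool_rot: [2.422, 1.571, -0.641]
contact_force: [-0.2, 0.3, 0.8]
opening: 0.0006
```

Request:
{"api": "move_arm", "payload": {
  "increments": [
    [0.0012, 0, 0, 0],
    [0.0012, 0, 0, 0]
  ]
}}

```text
time: 4.32
tool_pos: [0.6325, -0.016, 0.1602]
tool_rot: [2.758, 1.57, -0.305]
contact_force: [-1.2, -0.9, 2.3]
opening: 0.0005
```

Request:
{"api": "move_arm", "payload": {
  "increments": [
    [0.0012, 0, 0, 0],
    [0.0012, 0, 0, 0]
  ]
}}

```text
time: 4.58
tool_pos: [0.6325, -0.016, 0.1599]
tool_rot: [2.724, 1.57, -0.338]
contact_force: [-1.8, 0.1, 5.4]
opening: 0.0005
```

Request:
{"api": "move_arm", "payload": {
  "increments": [
    [0.0012, 0, 0, 0],
    [0.0012, 0, 0, 0]
  ]
}}

```text
time: 4.82
tool_pos: [0.6325, -0.016, 0.1597]
tool_rot: [2.803, 1.57, -0.26]
contact_force: [-2.2, 0.3, 6.3]
opening: 0.0002
```

This section is firm: 6.3 N for about 0.5 mm. Moving on to y=-50.

Request:
{"api": "move_arm", "payload": {
  "increments": [
    [-0.03, 0, 0, 0],
    [-0.03, -0.06, 0, 0],
    [-0.03, -0.125, 0, 0],
    [-0.03, -0.125, 0, 0],
    [-0.007, -0.125, 0, 0]
  ]
}}

```text
time: 5.45
tool_pos: [0.6288, 0.0343, 0.1617]
tool_rot: [2.776, 1.569, -0.286]
contact_force: [-0.2, 0.7, -0.1]
opening: 0.0005
```

Request:
{"api": "move_arm", "payload": {
  "increments": [
    [0, 0, 0, 0],
    [0.0025, 0, 0, 0],
    [0.0025, 0, 0, 0]
  ]
}}

```text
time: 5.82
tool_pos: [0.6284, 0.0334, 0.1604]
tool_rot: [0.174, 1.57, -2.89]
contact_force: [-0.3, 0.1, 0.3]
opening: 0.0004
```

Run:
```python
from h import *
s=robot.observe();print(s["tool_pos"],s["contact_force"]);print(rel(sec(-.05)))
```

```text
[0.62840005 0.03344667 0.16039938] [-0.29496837  0.14029919  0.26644372]
(array([ 0.001 , -0.0013,  0.0003]), 'twist deg', np.float64(-0.01), 'norm', np.float64(-0.0002))
```

Request:
{"api": "move_arm", "payload": {
  "increments": [
    [0.0012, 0, 0, 0],
    [0.0024, 0, 0, 0],
    [0.0024, 0, 0, 0]
  ]
}}

```text
time: 6.2
tool_pos: [0.6285, 0.0337, 0.1599]
tool_rot: [2.272, 1.57, -0.79]
contact_force: [-0.5, -0.9, 2.2]
opening: 0.0006
```

Request:
{"api": "move_arm", "payload": {
  "increments": [
    [0.0012, 0, 0, 0],
    [0.0012, 0, 0, 0]
  ]
}}

```text
time: 6.45
tool_pos: [0.6285, 0.0337, 0.1595]
tool_rot: [2.338, 1.57, -0.724]
contact_force: [-1.5, -1.9, 4.2]
opening: 0.0007
```

Also firm: force is rising about 5 N/mm, against about 0.6 N/mm expected for the catch. Next is y=0.

Request:
{"api": "move_arm", "payload": {
  "increments": [
    [-0.03, 0, 0, 0],
    [-0.03, -0.06, 0, 0],
    [-0.03, -0.125, 0, 0],
    [-0.03, -0.125, 0, 0],
    [-0.007, -0.125, 0, 0]
  ]
}}

```text
time: 7.08
tool_pos: [0.6252, 0.0834, 0.1625]
tool_rot: [2.914, 1.569, -0.149]
contact_force: [0.1, -0.4, 0.2]
opening: 0.0004
```

Request:
{"api": "move_arm", "payload": {
  "increments": [
    [0, 0, 0, 0],
    [0.0025, 0, 0, 0],
    [0.0036, 0, 0, 0],
    [0.0036, 0, 0, 0]
  ]
}}

```text
time: 7.58
tool_pos: [0.6246, 0.0835, 0.1606]
tool_rot: [2.185, 1.571, -0.878]
contact_force: [0.1, 0.1, -0.8]
opening: 0.0004
```

Request:
{"api": "move_arm", "payload": {
  "increments": [
    [0.0012, 0, 0, 0],
    [0.0024, 0, 0, 0],
    [0.0024, 0, 0, 0]
  ]
}}

```text
time: 7.95
tool_pos: [0.6246, 0.0836, 0.16]
tool_rot: [2.663, 1.57, -0.4]
contact_force: [-1.2, -0.5, 4.6]
opening: 0.0005
```

Request:
{"api": "move_arm", "payload": {
  "increments": [
    [0.0012, 0, 0, 0],
    [0.0012, 0, 0, 0]
  ]
}}

```text
time: 8.2
tool_pos: [0.6246, 0.0837, 0.1598]
tool_rot: [2.749, 1.57, -0.314]
contact_force: [-2.5, -1.1, 6.5]
opening: 0.0005
```

Firm again, with 6.5 N reached at under 1 mm. Next is y=+50.

Request:
{"api": "move_arm", "payload": {
  "increments": [
    [-0.03, 0, 0, 0],
    [-0.03, -0.06, 0, 0],
    [-0.03, -0.125, 0, 0],
    [-0.03, -0.125, 0, 0],
    [-0.007, -0.125, 0, 0]
  ]
}}

```text
time: 8.82
tool_pos: [0.6211, 0.1332, 0.1623]
tool_rot: [2.923, 1.569, -0.139]
contact_force: [-0.6, -0.4, -1.2]
opening: 0.0003
```

Request:
{"api": "move_arm", "payload": {
  "increments": [
    [0, 0, 0, 0],
    [0.0025, 0, 0, 0],
    [0.0036, 0, 0, 0],
    [0.0036, 0, 0, 0]
  ]
}}

```text
time: 9.32
tool_pos: [0.6206, 0.1334, 0.1605]
tool_rot: [2.179, 1.571, -0.884]
contact_force: [-0.3, 0.1, 0.2]
opening: 0.0006
```

Request:
{"api": "move_arm", "payload": {
  "increments": [
    [0.0012, 0, 0, 0],
    [0.0024, 0, 0, 0],
    [0.0024, 0, 0, 0]
  ]
}}

```text
time: 9.7
tool_pos: [0.6207, 0.1335, 0.16]
tool_rot: [2.732, 1.57, -0.33]
contact_force: [-1.9, -0.1, 4.1]
opening: 0.0004
```

Request:
{"api": "move_arm", "payload": {
  "increments": [
    [0.0012, 0, 0, 0],
    [0.0012, 0, 0, 0]
  ]
}}

```text
time: 9.95
tool_pos: [0.6207, 0.1335, 0.1598]
tool_rot: [2.772, 1.57, -0.291]
contact_force: [-2.3, -1.1, 6.9]
opening: 0.0005
```

Firm. Now y=+100.

Request:
{"api": "move_arm", "payload": {
  "increments": [
    [-0.03, 0, 0, 0],
    [-0.03, -0.06, 0, 0],
    [-0.03, -0.125, 0, 0],
    [-0.03, -0.125, 0, 0],
    [-0.007, -0.125, 0, 0]
  ]
}}

```text
time: 10.58
tool_pos: [0.6172, 0.1831, 0.1622]
tool_rot: [3.003, 1.569, -0.059]
contact_force: [0.8, 0.0, -0.4]
opening: 0.0004
```

Request:
{"api": "move_arm", "payload": {
  "increments": [
    [0, 0, 0, 0],
    [0.0025, 0, 0, 0],
    [0.0036, 0, 0, 0],
    [0.0036, 0, 0, 0]
  ]
}}

```text
time: 11.08
tool_pos: [0.6167, 0.1832, 0.1604]
tool_rot: [2.26, 1.571, -0.803]
contact_force: [0.4, 0.3, 1.0]
opening: 0.0004
```

Request:
{"api": "move_arm", "payload": {
  "increments": [
    [0.0012, 0, 0, 0],
    [0.0024, 0, 0, 0],
    [0.0024, 0, 0, 0]
  ]
}}

```text
time: 11.45
tool_pos: [0.6167, 0.1833, 0.1599]
tool_rot: [2.714, 1.57, -0.349]
contact_force: [-0.8, -0.8, 4.7]
opening: 0.0005
```

Request:
{"api": "move_arm", "payload": {
  "increments": [
    [0.0012, 0, 0, 0],
    [0.0012, 0, 0, 0]
  ]
}}

```text
time: 11.7
tool_pos: [0.6167, 0.1833, 0.1597]
tool_rot: [2.82, 1.57, -0.242]
contact_force: [-2.8, -2.0, 6.9]
opening: 0.0007
```

Also firm, so by elimination the catch is y=-50. There z fell lower (0.1595) at a lower force (4.2 N), but I stopped after only a short press. I'll go back and press further.

Request:
{"api": "move_arm", "payload": {
  "increments": [
    [-0.04, 0, 0, 0],
    [-0.04, 0.12, 0, 0],
    [-0.04, 0.25, 0, 0],
    [-0.04, 0.375, 0, 0],
    [-0.04, 0.375, 0, 0]
  ]
}}

```text
time: 12.32
tool_pos: [0.629, 0.0304, 0.1753]
tool_rot: [2.304, 1.57, -0.763]
contact_force: [0.3, 0.6, -0.3]
opening: 0.0005
```

Request:
{"api": "move_arm", "payload": {
  "increments": [
    [0.02, 0, 0, 0],
    [0.035, 0, 0, 0],
    [0.037, 0, 0, 0],
    [0.037, 0, 0, 0]
  ]
}}

```text
time: 12.82
tool_pos: [0.6283, 0.0347, 0.1599]
tool_rot: [-0.092, 1.57, 3.13]
contact_force: [-0.5, -0.1, -0.4]
opening: 0.0005
```

Request:
{"api": "move_arm", "payload": {
  "increments": [
    [0.0012, 0, 0, 0],
    [0.0024, 0, 0, 0],
    [0.0036, 0, 0, 0],
    [0.0036, 0, 0, 0]
  ]
}}

```text
time: 13.32
tool_pos: [0.6285, 0.0341, 0.1591]
tool_rot: [-2.82, 1.57, 0.4]
contact_force: [-1.7, 1.9, 4.2]
opening: 0.0008
```

Run:
```python
from h import *
s=robot.observe();print(s["tool_pos"],s["contact_force"]);print(rel(sec(-.05)))
```

```text
[0.62852812 0.03406263 0.15914624] [-1.73177996  1.89163111  4.20539801]
(array([-0.0021,  0.0002,  0.0008]), 'twist deg', np.float64(0.02), 'norm', np.float64(0.0004))
```

Request:
{"api": "move_arm", "payload": {
  "increments": [
    [0.0025, 0, 0, 0],
    [0.005, 0, 0, 0],
    [0.005, 0, 0, 0]
  ]
}}

```text
time: 13.7
tool_pos: [0.6286, 0.034, 0.1564]
tool_rot: [-2.247, 1.571, 0.973]
contact_force: [-1.1, 2.7, 2.9]
opening: 0.0004
```

Request:
{"api": "move_arm", "payload": {
  "increments": [
    [0.0025, 0, 0, 0],
    [0.0025, 0, 0, 0]
  ]
}}

```text
time: 13.95
tool_pos: [0.6285, 0.034, 0.1556]
tool_rot: [-2.334, 1.571, 0.886]
contact_force: [-0.5, 2.6, 3.6]
opening: 0.0006
```

This is the catch: about 4.5 mm in at 3.6 N. Pressing on to the stop.

Request:
{"api": "move_arm", "payload": {
  "increments": [
    [0.0025, 0, 0, 0],
    [0.005, 0, 0, 0],
    [0.005, 0, 0, 0]
  ]
}}

```text
time: 14.32
tool_pos: [0.6286, 0.034, 0.1543]
tool_rot: [3.117, 1.57, 0.055]
contact_force: [-0.9, 3.0, 7.2]
opening: 0.0007
```

Run:
```python
from h import *
s=robot.observe();print(s["tool_pos"],s["contact_force"],s["time"])
cv2.imwrite("pics/side2.png",robot.read_camera("side")[:,:,::-1])
```

```text
[0.62856516 0.03399707 0.15425084] [-0.93368145  2.98168868  7.19466753] 14.325
```

View pics/side2.png

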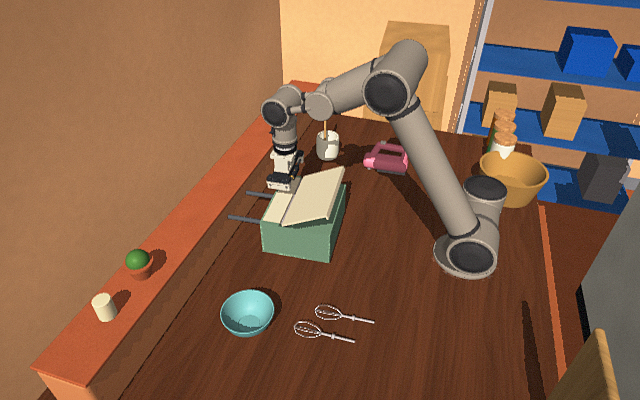

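The flap is rising: the side view shows its free edge at about (325,215)–(345,170), clear of the bin. I'll hold at the stop a little longer, then lift straight up.

Request:
{"api": "move_arm", "payload": {
  "increments": [
    [0, 0, 0, 0],
    [0, 0, 0, 0],
    [0, 0, 0, 0],
    [0, 0, 0, 0],
    [0, 0, 0, 0]
  ]
}}

```text
time: 15.0
tool_pos: [0.6286, 0.034, 0.1543]
tool_rot: [3.044, 1.57, -0.019]
contact_force: [-0.8, 2.5, 6.1]
opening: 0.0004
```

Request:
{"api": "move_arm", "payload": {
  "increments": [
    [-0.02, 0, 0, 0],
    [-0.06, 0, 0, 0],
    [-0.15, 0, 0, 0],
    [-0.25, 0, 0, 0],
    [-0.37, 0, 0, 0]
  ]
}}

```text
time: 15.62
tool_pos: [0.6279, 0.0334, 0.303]
tool_rot: [0.38, 1.569, -2.683]
contact_force: [1.3, -0.0, -0.2]
opening: 0.0003
```

Request:
{"api": "move_arm", "payload": {
  "increments": [
    [0, 0.1, 0, 0],
    [0, 0.22, 0, 0],
    [0, 0.35, 0, 0],
    [0, 0.4, 0, 0],
    [0, 0.4, 0, 0]
  ]
}}

```text
time: 16.25
tool_pos: [0.6409, -0.1269, 0.3017]
tool_rot: [0.122, 1.57, -2.943]
contact_force: [-0.1, -0.8, 0.4]
opening: 0.0003
```

Request:
{"api": "move_arm", "payload": {
  "increments": [
    [0, 0, 0, 0],
    [0, 0, 0, 0],
    [0, 0, 0, 0],
    [0, 0, 0, 0]
  ]
}}

```text
time: 16.75
tool_pos: [0.6411, -0.125, 0.3018]
tool_rot: [2.339, 1.571, -0.722]
contact_force: [-0.7, -0.7, 0.3]
opening: 0.0004
```

Run:
```python
from h import *
for n in ("side","top"): cv2.imwrite(f"pics/{n}3.png",robot.read_camera(n)[:,:,::-1])
s=robot.observe();print(s["tool_pos"],s["contact_force"],s["time"])
Y=np.array([-np.sin(YAW),np.cos(YAW),0]);X=np.array([np.cos(YAW),np.sin(YAW),0])
for a in (.03,.45):
  for y in (-.135,0,.135): print(a,y,np.round(proj("side",MID+X*(-.034-.158*np.cos(a))+Y*y+[0,0,-.005+.158*np.sin(a)]),1))
```

```text
[ 0.6411011  -0.12532137  0.30170752] [ 0.55603521  0.25525533 -0.05242942] 16.85
0.03 -0.135 [346. 182.]
0.03 0 [338.5 205.6]
0.03 0.135 [329.9 232.9]
0.45 -0.135 [342.5 166.4]
0.45 0 [334.5 189.5]
0.45 0.135 [325.2 216.3]
```

View pics/side3.png

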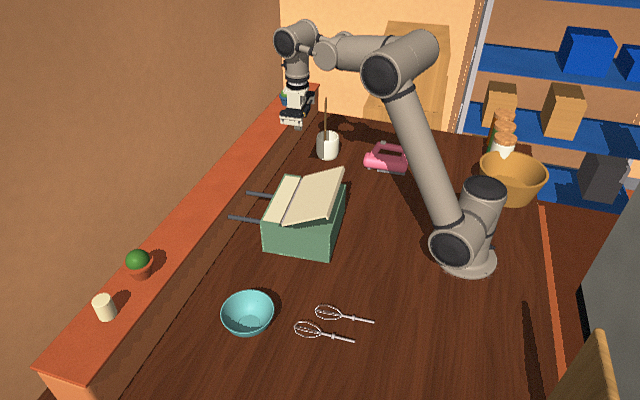

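View pics/top3.png

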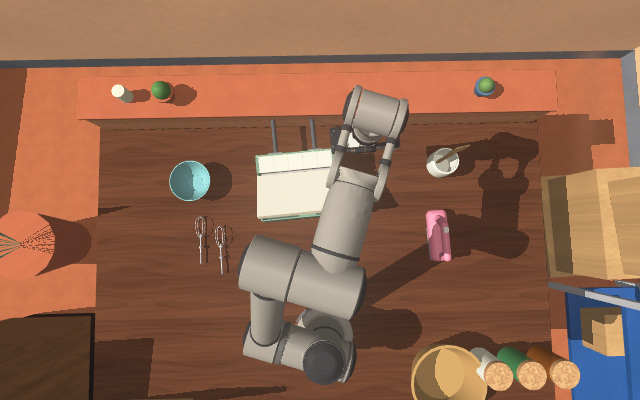

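The flap stands open. Its edge corners are at about (344,167) and (325,217), which matches the 0.45 rad prediction of (342.5,166.4) and (325.2,216.3). The mixer, bowl, beaters and crock are at the same pixels as before, and the hand is clear. Handing in.

Run:
```python
from h import *
print(robot.hand_in()); print(robot.observe()["time"])
```

```text
the job is handed in; nothing more can be done
None
the job is handed in; nothing more can be done
```

The flap is open: the catch was the section at y = -50 mm, and pressing it to the stop made the flap spring up by itself. I then lifted the hand straight up, moved it clear and handed in at about 17 s.

- **Finding the catch:** I pressed all five sections with the closed fingertips, staying under about 7 N. My first press at y = -50 was too short, and I wrongly called that section firm. The other four turned out clearly firm, so I went back and pressed further. It gave way at about 3–4 N and reached its stop about 6 mm down at 7 N.
- **Flap:** in the last side view, the flap's edge corners are within about 2 pixels of where a fully open flap (0.45 rad) should show. That view was taken about 1.2 s after the hand left the panel.
- **Hand:** the wrist force was back to noise level, and the tool was about 0.16 m to the side at z = 0.30 m.
- **Other objects:** by eye, the mixer, bowl, beaters and crock are where they were in the first pictures; I did not measure them. No check failed.

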